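# Gauge the die gap of a badge press

### The job

Check the die gap of the badge press with the two steel gauge blades: find the blade that slides into the gap between the lower die and the sprung ram with a light drag (the other one either stops dead at the ram or slides about loosely). Slide the fitting blade in squarely from the front, flat on the die, until its tip is past the middle of the ram, and leave it nipped there with the other blade lying flat on the table, clear of the press. Work gently, never pushing on the press with more than about 20 N, and leave everything else on the table where it is.

Things in the scene. Friction and masses are not known exactly. Their poses are not given: they have to be found in the camera images.
- press: Bench badge press, fixed: base plate 20 mm thick, 150 mm wide (y), from 70 mm before the ram's middle to 180 mm behind it; two 14 mm columns 92 mm apart (y) beside the ram; crosshead 44 mm deep (x), 125 to 160 mm above the table; above it a lever leaning back. Origin: on the table under the ram's middle. Front is the -x side; blades go in along +x.
- ram (a joint): Sprung ram over the lower die, a steel block 44 (x) x 50 (y) x 26 mm, flat below; the value is its lift in m, 0 at rest, up to 0.008. It yields only straight up; lifting it takes about 3.2 N plus 0.25 N per mm. A fitting blade takes a steady push of about 5 to 12 N to slide in (its drag); a loose one, not pressed down, 0 to 3 N; a stopped one soon more than 14 N.
- press_gap (a point): Front edge of the lower die, middle, 38 mm before the ram's middle. The point is fixed 46 mm above the table; the flat top of the die, 76 (x) x 60 (y) mm, is really 40 to 52.5 mm above the table and must be felt or seen. The die stands out 16 mm before the ram: room to set a blade down. The gap is 3 to 7.5 mm: the 5.5 mm blade drags in gaps under 5.3 mm, the 8 mm blade enters gaps over 5 mm.
- blade_thin: Gauge blade 5.5 mm thick, a flat steel bar 14 mm wide, about 80 g, lying on the table; on its rear end an upright black handle block, 24 mm along the blade, 20 mm wide (pinch it across this), its top 50 mm above the underside. Origin: under the handle's middle, in the plane of the underside; x along the blade to the tip, z up.
- blade_thin_tip (a point): Lower edge of the thin blade's tip, middle: 125 mm from the blade's origin along x. The tip's front face is blunt and 2.0 mm high; behind it the upper side rises 3.5 mm over 20 mm to the full thickness of 5.5 mm.
- blade_thick: Gauge blade 8 mm thick, a flat steel bar 24 mm wide, about 120 g, lying on the table; on its rear end an upright black handle block, 24 mm along the blade, 20 mm wide (pinch it across this), its top 50 mm above the underside. Origin: under the handle's middle, in the plane of the underside; x along the blade to the tip, z up.
- blade_thick_tip (a point): Lower edge of the thick blade's tip, middle: 125 mm from the blade's origin along x. The tip's front face is blunt and 4.5 mm high; behind it the upper side rises 3.5 mm over 20 mm to the full thickness of 8 mm.
- tray_pins: Bystander: orange tray of pin backs, 130 x 180 x 32 mm.
- badges: Bystander: stack of three round badges, 57 mm across, 12 mm high, between the robot and the press.
- tape: Bystander: roll of brown tape lying flat, 84 mm across, 24 mm high.
- pencup: Bystander: blue pen cup with pens, 76 mm across, 155 mm high with its pens.
- tin: Bystander: plain round metal tin with a lid, 56 mm across, 50 mm high.
There are look-alikes about, which are no part of the job. What is shaped like the blade_thick but green or yellow is not meant.

How it is judged:
On the way:
1. a blade held in the gripper is slid under the ram and lifts it (((y of blade_thin_tip in the frame of press between -0.015 and 0.015 m and value of joint ram above 0.0002 m and contact force between blade_thin and press above 0.5 N and x of blade_thin_tip in the frame of press above -0.005 m and contact force between the fingers and blade_thin above 1 N) or (y of blade_thick_tip in the frame of press between -0.015 and 0.015 m and value of joint ram above 0.0002 m and contact force between blade_thick and press above 0.5 N and x of blade_thick_tip in the frame of press above -0.005 m and contact force between the fingers and blade_thick above 1 N))), for 0.1 s.
At the end, for the whole second after the job is handed in: One blade lies flat in the gap (tilted less than 0.1 rad) and at rest, its tip 0 to 38 mm past the ram's middle and within 15 mm of the press's centre line, with the ram resting on it, lifted by more than 0.2 mm; the other blade lies flat on the table, at rest and clear of the press (((x of blade_thin_tip in the frame of press between 0 and 0.038 m and y of blade_thin_tip in the frame of press between -0.015 and 0.015 m and value of joint ram above 0.0002 m and contact force between blade_thin and press above 0.5 N and angle between each of blade_thin, blade_thick's own z axis and vertical below 0.1 rad and linear speed of each of blade_thin, blade_thick below 0.02 m/s and height (world z) of blade_thick below 0.008 m and contact force between blade_thick and press below 0.05 N) or (x of blade_thick_tip in the frame of press between 0 and 0.038 m and y of blade_thick_tip in the frame of press between -0.015 and 0.015 m and value of joint ram above 0.0002 m and contact force between blade_thick and press above 0.5 N and angle between each of blade_thick, blade_thin's own z axis and vertical below 0.1 rad and linear speed of each of blade_thick, blade_thin below 0.02 m/s and height (world z) of blade_thin below 0.008 m and contact force between blade_thin and press below 0.05 N))); the robot touches nothing.
It fails at once if a blade or the gripper pushes on the press, its ram or its die with more than 35 N, all its contacts together (contact force between any of blade_thin, blade_thick, the fingers, the arm and press above 35 N).
It fails at once if a bystander is moved by more than 30 mm (distance of any of tray_pins, badges, tape, pencup, tin from where it was at the start of the episode above 0.03 m).
It also fails if it takes over 72 s, if anything falls off the work surface, if the arm or the gripper's body presses on something with over 40 N, if the wrist force passes 120 N, or if a joint passes its speed limit or range.

### The arm

A 6-joint arm with a two-finger parallel gripper is mounted at the origin on the work surface. World frame = base frame: x ahead of the robot, y to its left, z up, the work surface at z = 0. Lengths are in m, angles in rad, forces in N, time in s.
With the tool pointing down it reaches from about 0.375 to 0.9 m from the base axis. Payload 3.1 kg.
Tool frame: the origin (TCP) lies on the centre line of the jaws, within the pads' length; the fingertips stand 17 mm ahead of it and the grasp point (between the pads) lies 2 mm behind it (env.tip_reach is the distance from the TCP to the fingertips, in m); y points along the fingers, z is the direction in which the jaws open and shut, and the axes are right-handed (so a half turn about y gives the same grasp; the last joint's range is limited). The gripper opens to 87 mm and grips with 3 to 60 N. Pads are 19 mm wide; open, the fingers measure 117 mm over their backs; the gripper's body (75 mm by 190 mm) begins 51 mm behind the grasp point.
Start: joints at [-1.438, 0.527, 1.433, -0, 1.181, -0.178], TCP at [0.192, -0.595, 0.24] pointing down, gripper open.
Joint ranges: [-3.08, 3.08], [-0.75, 2.2], [0.22, 2.44], [-1.43, 4.57], [0, 2.65], [-2.85, 2.85]. Speed limits (rad/s): [2.79, 2.79, 3.14, 3.14, 3.14, 3.14].

### API

Orientations are given as a unit quaternion [x, y, z, w].
In Python, from workcell import env, eyes gives the robot as it stands.
- The arm moves only by the tool send_rows, never from a script. Its arguments are lists of equal length, an entry for each row: "offset": the shift along the world's x, y, z as a fraction of full scale, a list of three; "spin": the turn about the world's z as a fraction of full scale; "hand": the opening, from 0 (shut) to 1 (fully open). A call has 1 to 5 rows; each row is the pose to reach, as a shift and turn from the pose commanded when the call began; what a row does not reach only later rows make up. Full scale, the value 1, is 0.15 m for a shift and 90 degrees for a turn. A row lasts 1/10 s, in which the tool goes at most 50 mm and 8.59 degrees, less where a joint would pass 70% of its speed; a pose out of reach is approached as far as the arm can. A call with a number of a shift or a turn outside -1 to 1 is refused whole. A call with a gripper value outside its range is refused whole. The fingers move at their own pace and stop on an object; "squeeze" is the grip in N (left out, the last holds). Time passes only in rows, so rows that repeat a pose let the fingers close. It gives the time, the measured TCP pose, the force and the opening at its end, in the units of the state.
- env.observe(): the state, without advancing time (a new reading comes with each control period).
- eyes.grab_frame(name): name is "scene" or "top"; returns a dict with "pixels" (384x512x3 uint8, red, green, blue), "vertical_fov" (degrees; the focal length in pixels is half the picture's height over the tangent of half this angle, whatever the lens; pixels are square), "cx", "cy" (the principal point, pixels), "k1" (the pictures are not rectified: a ray, as slopes to the right and down, at radius r is drawn at 1 + k1 r^2 times it, then the intrinsics apply), "origin" and "orientation" of the camera in the world. Camera axes: x right, y down, z forward; pixel columns grow to the right and rows downward; lengths in m; the calibration is good to about 2 mm. A picture is of the moment at which its call begins. There is no depth.
- env.close_job(): hands the job in, once; it reports no verdict.
The state is a dict: "time_s": time; "joint_positions": joint angles; "joint_vel": joint speeds; "effort": joint torques, N m; "eef_pos": TCP position; "tool_rot": TCP orientation; "force": force on the tool from outside, world axes, zero at the start; "torque": the same for the moment, N m; "opening": finger opening in m.
Only numpy, scipy, OpenCV 4.12 (cv2) and the standard library are available. Lean on these libraries where they do the work, as an engineer would, in place of code of your own. Each camera call takes 0.05 s, during which the arm holds its last target. There are 200 camera calls.

## Working session

There is one attempt and no reset: what is moved stays moved. The work goes in short steps, Python scripts to look and compute and a tool call to move; the robot and the scene stay as the last step left them, time stands still between calls to the robot, and variables do not carry over. Pictures are saved under pics/ and viewed, about 8 in all and at most 12, crops included, and the job is handed in when it is done.

Besides the shell and the picture viewer there is one more tool, called after "Request:" by a JSON object that holds its "fn" and its "kwargs", one argument or row to a line. send_rows: Moves the arm, as the interface text tells. Its arguments: {"type":"object","properties":{"offset":{"type":"array"},"spin":{"type":"array"},"hand":{"type":"array"},"squeeze":{"type":"number"}},"required":["offset","spin","hand"]}

```bash
mkdir -p pics; cat > h.py <<'E'
import numpy as np, cv2
from scipy.spatial.transform import Rotation as R
from workcell import env, eyes
def grab(n,save=None,crop=None,zoom=1):
    f=eyes.grab_frame(n); p=f["pixels"]
    if save:
        im=cv2.cvtColor(np.asarray(p),cv2.COLOR_RGB2BGR)
        if crop: x0,y0,x1,y1=crop; im=im[y0:y1,x0:x1]
        cv2.imwrite("pics/"+save,cv2.resize(im,None,fx=zoom,fy=zoom,interpolation=cv2.INTER_CUBIC))
    g={k:f[k] for k in f if k!="pixels"}; 
    return f
def par(f):
    F=192/np.tan(np.radians(f["vertical_fov"])/2)
    return F,f["cx"],f["cy"],f["k1"],np.array(f["origin"]),R.from_quat(f["orientation"]) if np.size(f["orientation"])==4 else R.from_matrix(f["orientation"])
def ray(f,u,v):
    F,cx,cy,k1,o,r=par(f); d=np.array([(u-cx)/F,(v-cy)/F]); s=d.copy()
    for _ in range(30): s=d/(1+k1*(s@s))
    return o,r.apply([s[0],s[1],1])
def atz(f,u,v,z):
    o,d=ray(f,u,v); return o+d*(z-o[2])/d[2]
def proj(f,P):
    F,cx,cy,k1,o,r=par(f); c=r.inv().apply(np.array(P)-o); s=c[:2]/c[2]; s=s*(1+k1*(s@s)); return s*F+[cx,cy]
E
python3 - <<'E'
from h import *
for n in("top","scene"):
    f=grab(n,n+"0.png",zoom=1.5); print({k:f[k] for k in f if k!="pixels"})
print(env.observe())
E
```

```text
{'vertical_fov': 49.88920594460431, 'cx': 260.97753352433176, 'cy': 193.0938271917266, 'k1': -0.05662780985292636, 'origin': array([ 0.37261574, -0.02520355,  1.42380324]), 'orientation': array([-0.70206491,  0.71143159, -0.01266403,  0.02845311])}
{'vertical_fov': 46.0239329763445, 'cx': 248.07441865663094, 'cy': 192.3711879982289, 'k1': -0.05948126493493675, 'origin': array([1.51793197, 0.27621161, 1.06540184]), 'orientation': array([ 0.55184675,  0.72801615, -0.32651797, -0.24257715])}
{'time_s': 0.1, 'joint_positions': array([-1.43752199e+00,  5.28374055e-01,  1.43374474e+00, -2.83895778e-05,
        1.18139065e+00, -1.78519123e-01]), 'joint_vel': array([-5.97316587e-04, -1.59749628e-03, -2.92798432e-03,  6.95395437e-04,
        1.49011957e-03, -5.26107772e-05]), 'effort': array([-3.94259541e-04, -4.40986025e+01, -1.77149731e+01,  6.34996709e-02,
        5.33883681e-02, -4.27212092e-05]), 'eef_pos': array([ 0.19165583, -0.59424847,  0.23867829]), 'tool_rot': array([-0.10978733,  0.69920829, -0.69785284,  0.10979943]), 'force': array([ 0.28804359, -0.33234855,  0.43392676]), 'torque': array([-0.01363569,  0.00319694, -0.01148631]), 'opening': 0.08679247152558273}
```

View pics/top0.png

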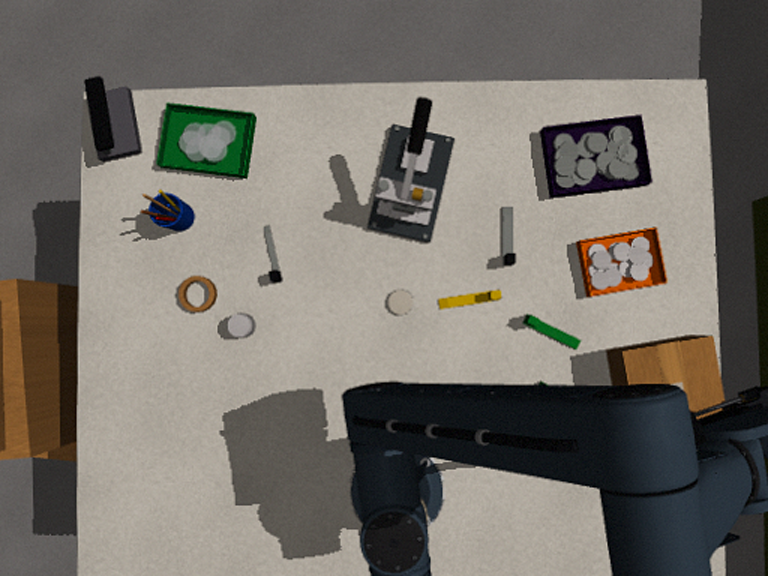

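View pics/scene0.png

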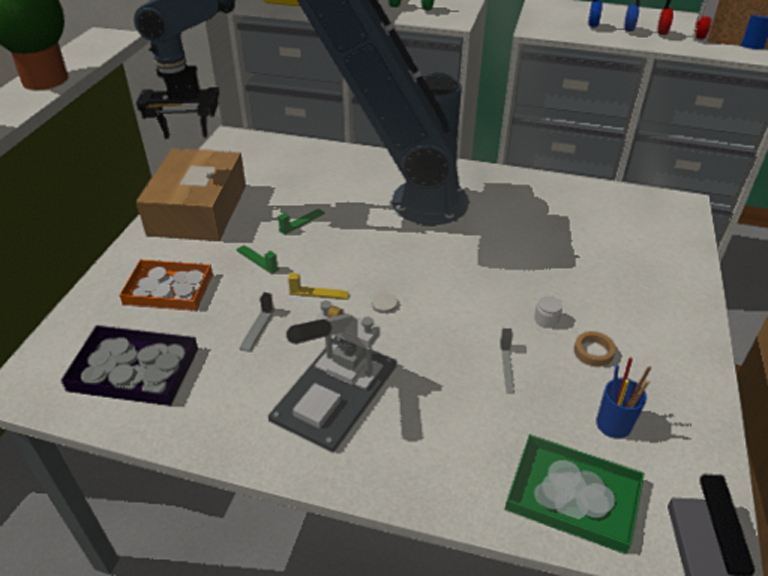

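```bash
python3 - <<'E'
from h import *
p=[eyes.grab_frame("top")["pixels"] for _ in range(6)]
im=cv2.cvtColor(np.mean(p,0).astype(np.uint8),cv2.COLOR_RGB2BGR)
cv2.imwrite("pics/press.png",cv2.resize(im[60:165,235:310],None,fx=5.7,fy=5.7,interpolation=cv2.INTER_CUBIC))
a=im[145:192,160:200]; b=im[134:181,320:360]
cv2.imwrite("pics/bl.png",cv2.resize(np.hstack([a,b]),None,fx=10,fy=10,interpolation=cv2.INTER_CUBIC))
E
```

```text
(no output)
```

View pics/press.png

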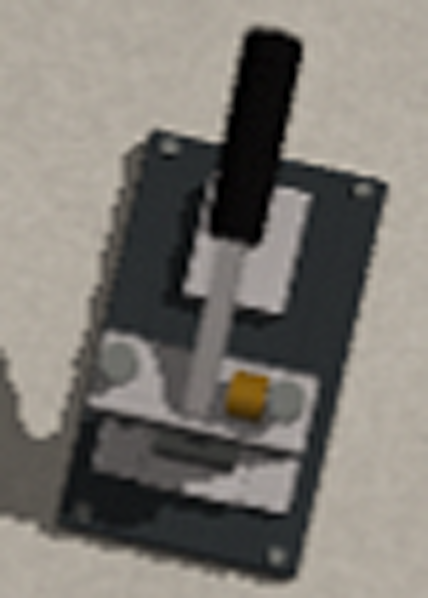

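View pics/bl.png

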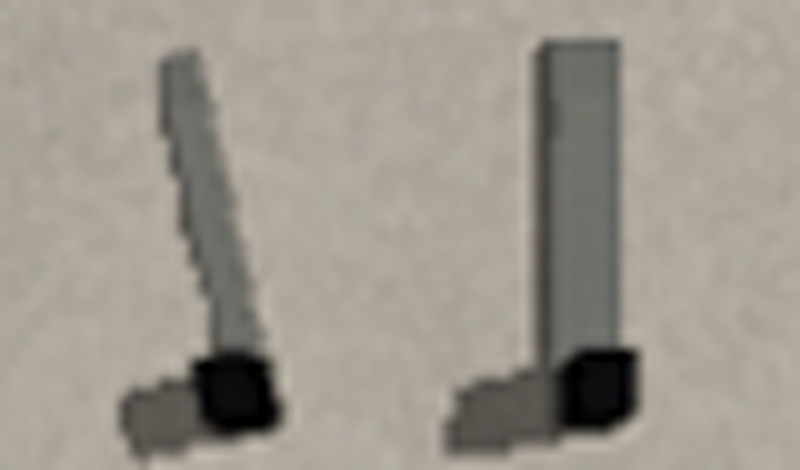

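```bash
cat > fit.py <<'E'
from h import *
from scipy.optimize import least_squares
def fit(f,pts,px,x0):
    pts=np.array(pts,float);px=np.array(px,float)
    def res(q):
        c,s=np.cos(q[2]),np.sin(q[2])
        return np.concatenate([proj(f,[q[0]+c*a-s*b,q[1]+s*a+c*b,z])-p for (a,b,z),p in zip(pts,px)])
    r=least_squares(res,x0); return r.x,np.abs(r.fun).max(),r.fun.reshape(-1,2)
E
python3 - <<'E'
from fit import *
f=eyes.grab_frame("top")
P=lambda L:[((x+.5)/5.7-.5+235,(y+.5)/5.7-.5+60) for x,y in L]
A=lambda L:[((x+.5)/10-.5+160,(y+.5)/10-.5+145) for x,y in L]
B=lambda L:[((x+.5)/10-.5+280,(y+.5)/10-.5+134) for x,y in L]
q=fit(f,[(.18,.075,.02),(.18,-.075,.02),(-.07,-.075,.02),(-.07,.075,.02)],P([(155,130),(388,185),(295,575),(62,525)]),[.7,-.05,-.2]);print("press",q)
for u in P([(107,332),(318,375),(300,452),(88,405)]): print("cross",atz(f,*u,.16))
x,y,t=q[0];c,s=np.cos(t),np.sin(t)
for u in P([(92,470),(297,512),(100,420)]):
    w=atz(f,*u,.046)-[x,y,0]; print("light block in press frame",c*w[0]+s*w[1],-s*w[0]+c*w[1])
print("thin",fit(f,[(.125,.007,.002),(.125,-.007,.002),(.012,.007,.0055),(.012,.01,.05),(.012,-.01,.05)],A([(163,58),(199,49),(212,348),(195,360),(262,351)]),[.6,.2,.1]))
print("thick",fit(f,[(.125,.012,.0045),(.125,-.012,.0045),(.012,.01,.05),(.012,-.01,.05)],B([(548,40),(620,40),(566,352),(635,350)]),[.6,-.2,0]))
print("badges",atz(f,400/1.5,302/1.5,.012)); print("tin",atz(f,240/1.5,325/1.5,.05)); print("tape",atz(f,197/1.5,293/1.5,.024),"yellow",atz(f,488/1.5,298/1.5,.05),atz(f,440/1.5,303/1.5,.005))
E
```

```text
press (array([ 0.64810784, -0.02934534, -0.24377552]), np.float64(0.9395910863311201), array([[-0.5762693 , -0.26544134],
       [ 0.70125501, -0.48276896],
       [ 0.80555431,  0.87854387],
       [-0.93959109, -0.16634287]]))
cross [0.68099143 0.02329659 0.16      ]
cross [ 0.65523311 -0.09116384  0.16      ]
cross [ 0.61306249 -0.08065576  0.16      ]
cross [0.6408399  0.03408962 0.16      ]
light block in press frame -0.03755960933306149 0.0595230697032999
light block in press frame -0.03464953323809214 -0.06419202564025579
light block in press frame -0.0073447290722336335 0.06181560186468125
thin (array([0.49034501, 0.2688284 , 0.21670594]), np.float64(1.8499110534260126), array([[-0.13032034, -0.37759771],
       [ 0.14205612, -0.40271797],
       [ 1.64025174,  1.84991105],
       [-0.32977847, -0.29206903],
       [-1.27340891, -0.75488966]]))
thick (array([ 0.51934033, -0.25824057, -0.0405019 ]), np.float64(0.484603102588153), array([[ 0.1096006 ,  0.03874877],
       [-0.16978641,  0.2193521 ],
       [ 0.4846031 , -0.30220021],
       [-0.42681372,  0.05580842]]))
badges [ 0.42652598 -0.01329383  0.012     ]
tin [0.37833684 0.34473707 0.05      ]
tape [0.45282598 0.45178538 0.024     ] yellow [ 0.43128246 -0.20878561  0.05      ] [ 0.42326016 -0.10478855  0.005     ]
```

```bash
python3 - <<'E'
from fit import *
f=eyes.grab_frame("top")
A=lambda L:[((x+.5)/10-.5+160,(y+.5)/10-.5+145) for x,y in L]
B=lambda L:[((x+.5)/10-.5+280,(y+.5)/10-.5+134) for x,y in L]
print("thin",fit(f,[(.125,.007,.002),(.125,-.007,.002),(.012,.01,.05),(.012,-.01,.05)],A([(163,58),(199,49),(195,360),(262,351)]),[.6,.2,.1]))
for L,g in((A,[((163,70),(210,335)),((203,70),(260,330))]),(B,[((550,45),(553,340)),((620,45),(620,340))])):
    for a,b in g:
        p,q=[atz(f,*u,.005) for u in L([a,b])]; print("edge",np.arctan2(*(p-q)[1::-1]))
o=env.observe();r=R.from_quat(o["tool_rot"]).as_matrix(); print("tool y",r[:,1],"z",r[:,2],"open angle deg",np.degrees(np.arctan2(r[1,2],r[0,2])),o["eef_pos"],o["time_s"])
f=eyes.grab_frame("scene")
for n,P in(("press",[.648,-.029,0]),): print(n,proj(f,P))
grab("scene","sp.png",(170,190,290,310),5)
E
```

```text
thin (array([0.48904157, 0.26611488, 0.23695808]), np.float64(0.5558627492291919), array([[-0.05252014,  0.19037015],
       [ 0.20231781,  0.0873934 ],
       [ 0.41340981,  0.15725166],
       [-0.55586275, -0.4220761 ]]))
edge 0.17619950853400762
edge 0.21548100951090568
edge -0.014828014263901814
edge -0.026056938270241366
tool y [-2.40163198e-06  8.64337272e-05 -9.99999996e-01] z [ 3.06739680e-01 -9.51793445e-01 -8.30037311e-05] open angle deg -72.13714204934786 [ 0.19174575 -0.59480059  0.23951457] 0.5
press [232.47979095 249.37239147]
```

View pics/sp.png

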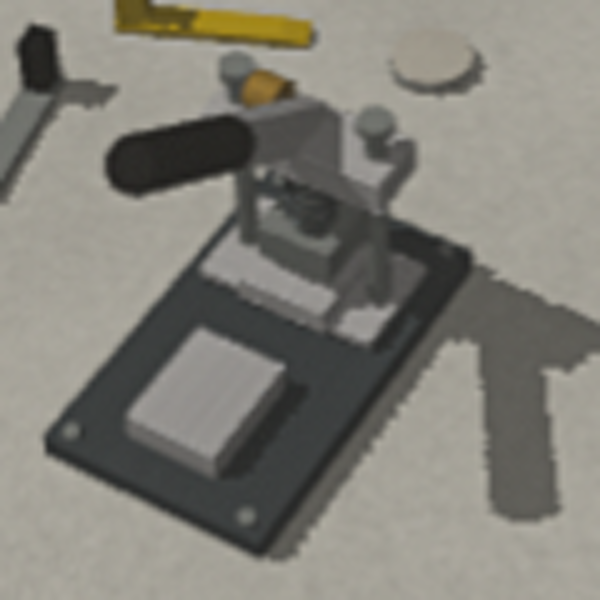

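Request:
{"fn": "send_rows", "kwargs": {
  "offset": [
    [1, 1, 0.2],
    [1, 1, 0.2],
    [1, 1, 0.2],
    [1, 1, 0.2],
    [1, 1, 0.2]
  ],
  "spin": [0, 0, 0, 0, 0],
  "hand": [1, 1, 1, 1, 1],
  "squeeze": 50
}}

```text
time_s: 1.1
eef_pos: [0.3445, -0.4412, 0.2705]
tool_rot: [-0.111, 0.699, -0.698, 0.112]
force: [-0.3, 0.3, 0.0]
opening: 0.0874
```

Request:
{"fn": "send_rows", "kwargs": {
  "offset": [
    [0.98, 1, 0],
    [0.98, 1, 0],
    [0.98, 1, 0],
    [0.98, 1, 0],
    [0.98, 1, 0]
  ],
  "spin": [-0.07, -0.07, -0.07, -0.07, -0.07],
  "hand": [1, 1, 1, 1, 1]
}}

```text
time_s: 1.6
eef_pos: [0.4915, -0.2914, 0.2696]
tool_rot: [-0.072, 0.704, -0.703, 0.073]
force: [-0.1, -0.1, -0.5]
opening: 0.0867
```

Request:
{"fn": "send_rows", "kwargs": {
  "offset": [
    [0, 1, 0],
    [0, 1, 0],
    [0, 1, 0]
  ],
  "spin": [0, 0, 0],
  "hand": [1, 1, 1]
}}

```text
time_s: 1.9
eef_pos: [0.4884, -0.1445, 0.2694]
tool_rot: [0.071, -0.703, 0.704, -0.071]
force: [0.3, 0.5, -0.4]
opening: 0.0868
```

Request:
{"fn": "send_rows", "kwargs": {
  "offset": [
    [0, 1, 0],
    [0, 1, 0],
    [0, 1, 0]
  ],
  "spin": [0, 0, 0],
  "hand": [1, 1, 1]
}}

```text
time_s: 2.2
eef_pos: [0.4887, 0.0057, 0.2697]
tool_rot: [0.07, -0.703, 0.704, -0.071]
force: [1.3, 0.6, 0.3]
opening: 0.087
```

Request:
{"fn": "send_rows", "kwargs": {
  "offset": [
    [0, 1, 0],
    [0, 1, 0],
    [0, 1, 0]
  ],
  "spin": [0, 0, 0],
  "hand": [1, 1, 1]
}}

```text
time_s: 2.5
eef_pos: [0.4891, 0.156, 0.2698]
tool_rot: [0.071, -0.703, 0.704, -0.071]
force: [0.9, 0.4, -0.4]
opening: 0.0869
```

Request:
{"fn": "send_rows", "kwargs": {
  "offset": [
    [0, 0.76, -0.5],
    [0, 0.76, -0.7],
    [0, 0.76, -0.7],
    [0, 0.76, -0.7],
    [0, 0.76, -0.7]
  ],
  "spin": [0, 0, 0, 0, 0],
  "hand": [1, 1, 1, 1, 1]
}}

```text
time_s: 3.0
eef_pos: [0.4884, 0.2688, 0.1633]
tool_rot: [0.073, -0.703, 0.704, -0.071]
force: [-0.6, -0.2, 0.0]
opening: 0.0868
```

Request:
{"fn": "send_rows", "kwargs": {
  "offset": [
    [0, 0, -0.3],
    [0, 0, -0.6],
    [0, 0, -0.8],
    [0, 0, -0.9],
    [0, 0, -0.9]
  ],
  "spin": [0, 0, 0, 0, 0],
  "hand": [1, 1, 1, 0.5, 0.3]
}}

```text
time_s: 3.5
eef_pos: [0.4894, 0.2671, 0.0291]
tool_rot: [0.071, -0.703, 0.704, -0.07]
force: [0.6, 0.2, 0.4]
opening: 0.0777
```

Request:
{"fn": "send_rows", "kwargs": {
  "offset": [
    [0, 0, 0],
    [0, 0, 0],
    [0, 0, 0],
    [0, 0, 0],
    [0, 0, 0]
  ],
  "spin": [0, 0, 0, 0, 0],
  "hand": [0, 0, 0, 0, 0]
}}

```text
time_s: 4.0
eef_pos: [0.4891, 0.2693, 0.0302]
tool_rot: [-0.071, 0.704, -0.703, 0.072]
force: [-0.0, -0.5, 0.6]
opening: 0.0389
```

Request:
{"fn": "send_rows", "kwargs": {
  "offset": [
    [0, 0, 0],
    [0, 0, 0],
    [0, 0, 0],
    [0, 0, 0.2],
    [0, 0, 0.5]
  ],
  "spin": [0, 0, 0, 0, 0],
  "hand": [0, 0, 0, 0, 0]
}}

```text
time_s: 4.5
eef_pos: [0.4863, 0.2683, 0.1026]
tool_rot: [0.074, -0.703, 0.704, -0.068]
force: [0.5, -0.4, -1.5]
opening: 0.0195
```

Request:
{"fn": "send_rows", "kwargs": {
  "offset": [
    [-0.2, -0.2, 0],
    [-0.24, -0.5, 0],
    [-0.24, -0.8, 0],
    [-0.24, -1, 0],
    [-0.24, -1, 0]
  ],
  "spin": [-0.09, -0.18, -0.27, -0.283, -0.283],
  "hand": [0, 0, 0, 0, 0]
}}

```text
time_s: 5.0
eef_pos: [0.4526, 0.1163, 0.1045]
tool_rot: [-0.087, -0.701, 0.702, 0.088]
force: [0.6, -0.6, -1.1]
opening: 0.0196
```

Request:
{"fn": "send_rows", "kwargs": {
  "offset": [
    [0, -0.3, 0],
    [0, -0.6, 0],
    [0, -0.66, 0],
    [0, -0.66, 0],
    [0, -0.66, 0]
  ],
  "spin": [0, 0, 0, 0, 0],
  "hand": [0, 0, 0, 0, 0]
}}

```text
time_s: 5.5
eef_pos: [0.4524, 0.0211, 0.1044]
tool_rot: [0.085, 0.702, -0.702, -0.086]
force: [0.2, 0.0, -1.9]
opening: 0.0201
```

```bash
python3 - <<'E'
from h import *
p=[eyes.grab_frame("top")["pixels"] for _ in range(2)]
im=cv2.cvtColor(np.mean(p,0).astype(np.uint8),cv2.COLOR_RGB2BGR)
a=cv2.resize(im[115:220,235:310],None,fx=5.7,fy=5.7,interpolation=cv2.INTER_CUBIC)
im=cv2.cvtColor(eyes.grab_frame("scene")["pixels"],cv2.COLOR_RGB2BGR)
b=cv2.resize(im[150:270,195:265],(349,598),interpolation=cv2.INTER_CUBIC)
cv2.imwrite("pics/held.png",np.hstack([a[:598],b]))
o=env.observe();print(o["eef_pos"],o["force"],o["time_s"],R.from_quat(o["tool_rot"]).as_matrix()[:,2])
E
```

```text
[0.45242585 0.02160809 0.10449369] [-0.41849181  0.2197823  -1.83004912] 5.65 [-2.38142496e-01 -9.71230210e-01 -1.74259779e-04]
```

View pics/held.png

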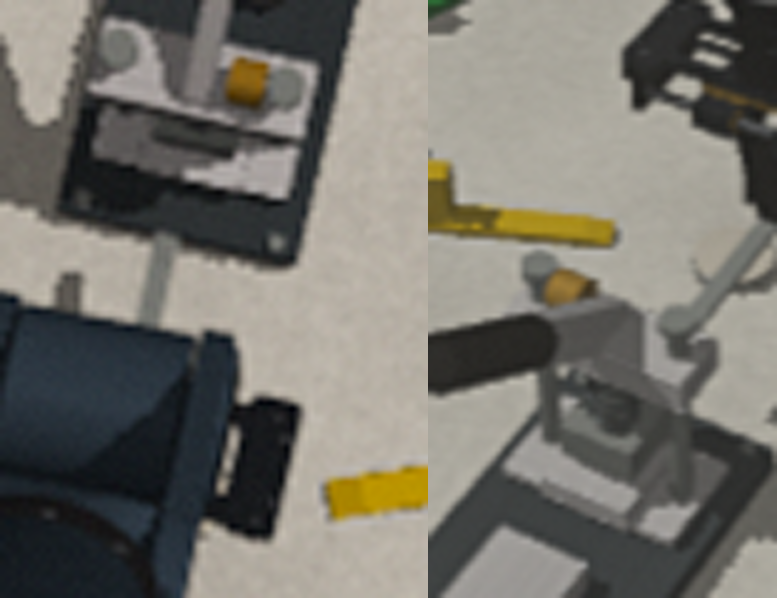

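```bash
python3 - <<'E'
from h import *
f=eyes.grab_frame("top")
c,s=np.cos(-.24),np.sin(-.24)
for x,y in((169,237),(157,300),(152,325)):
    w=atz(f,(x+.5)/5.7-.5+235,(y+.5)/5.7-.5+115,.08); d=w-[.648,-.029,0]; print(w,c*d[0]+s*d[1],-s*d[0]+c*d[1])
print(proj(f,[.5738,-.0082,.078]))
E
```

```text
[ 0.57222357 -0.00789222  0.08      ] -0.07862189622015692 0.002490530157781976
[ 5.35869219e-01 -5.20984324e-04  8.00000000e-02] -0.11568642240235844 0.00100896830367753
[0.52148043 0.0025339  0.08      ] -0.13038895468762007 0.0005560443018417065
[264.33325179 155.77866706]
```

Request:
{"fn": "send_rows", "kwargs": {
  "offset": [
    [0.1, -0.025, 0],
    [0.2, -0.05, 0],
    [0.3, -0.074, -0.05],
    [0.3, -0.074, -0.13],
    [0.3, -0.074, -0.13]
  ],
  "spin": [0, 0, 0, 0, 0],
  "hand": [0, 0, 0, 0, 0]
}}

```text
time_s: 6.2
eef_pos: [0.4958, 0.0101, 0.0835]
tool_rot: [0.084, 0.702, -0.702, -0.087]
force: [-0.1, 0.2, -1.0]
opening: 0.0196
```

Request:
{"fn": "send_rows", "kwargs": {
  "offset": [
    [0, 0, -0.005],
    [0, 0, -0.01],
    [0, 0, -0.015],
    [0, 0, -0.02],
    [0, 0, -0.02]
  ],
  "spin": [0, 0, 0, 0, 0],
  "hand": [0, 0, 0, 0, 0]
}}

```text
time_s: 6.7
eef_pos: [0.4977, 0.0091, 0.0822]
tool_rot: [0.086, 0.702, -0.702, -0.086]
force: [-0.9, 0.1, -1.0]
opening: 0.0197
```

Request:
{"fn": "send_rows", "kwargs": {
  "offset": [
    [0, 0, -0.007],
    [0, 0, -0.014],
    [0, 0, -0.014],
    [0, 0, -0.014]
  ],
  "spin": [0, 0, 0, 0],
  "hand": [0, 0, 0, 0]
}}

```text
time_s: 7.1
eef_pos: [0.4977, 0.0091, 0.0799]
tool_rot: [0.086, 0.702, -0.702, -0.086]
force: [0.5, 1.0, -1.1]
opening: 0.0193
```

Request:
{"fn": "send_rows", "kwargs": {
  "offset": [
    [0, 0, -0.007],
    [0, 0, -0.014],
    [0, 0, -0.014],
    [0, 0, -0.014]
  ],
  "spin": [0, 0, 0, 0],
  "hand": [0, 0, 0, 0]
}}

```text
time_s: 7.5
eef_pos: [0.4977, 0.0091, 0.0778]
tool_rot: [0.086, 0.702, -0.702, -0.086]
force: [0.3, 0.1, -0.4]
opening: 0.0197
```

Request:
{"fn": "send_rows", "kwargs": {
  "offset": [
    [0, 0, -0.007],
    [0, 0, -0.014],
    [0, 0, -0.014],
    [0, 0, -0.014]
  ],
  "spin": [0, 0, 0, 0],
  "hand": [0, 0, 0, 0]
}}

```text
time_s: 7.9
eef_pos: [0.4977, 0.0091, 0.0757]
tool_rot: [0.086, 0.702, -0.702, -0.086]
force: [-0.3, -0.3, -1.6]
opening: 0.0195
```

```bash
python3 -c "
from h import *
for i in range(2):
    eyes.grab_frame('top'); o=env.observe(); print(o['force'],o['torque'],o['eef_pos'])"
```

```text
[-0.06907151 -0.57898619 -1.18006279] [0.02438838 0.06143233 0.02627389] [0.49775621 0.00905709 0.07573744]
[-0.43127041  0.85415435 -0.67997532] [ 0.06537694  0.05468933 -0.02731186] [0.49775709 0.00907449 0.07574881]
```

Not yet in contact (underside about 46.5 mm). Go on down.

Request:
{"fn": "send_rows", "kwargs": {
  "offset": [
    [0, 0, -0.007],
    [0, 0, -0.014],
    [0, 0, -0.014],
    [0, 0, -0.014]
  ],
  "spin": [0, 0, 0, 0],
  "hand": [0, 0, 0, 0]
}}

```text
time_s: 8.4
eef_pos: [0.4977, 0.0091, 0.0736]
tool_rot: [0.086, 0.702, -0.702, -0.086]
force: [0.3, -0.7, -0.7]
opening: 0.0196
```

```bash
python3 -c "
from h import *
for i in range(2):
    eyes.grab_frame('top'); o=env.observe(); print(o['force'],o['torque'],o['eef_pos'])"
```

```text
[ 0.4603025  -0.70194195 -0.97859974] [0.12337804 0.02206915 0.0647666 ] [0.49776822 0.00906794 0.07361995]
[ 0.53881572  0.21758999 -0.18629441] [0.00447508 0.07513685 0.02298423] [0.49777103 0.00905948 0.07364473]
```

Request:
{"fn": "send_rows", "kwargs": {
  "offset": [
    [0, 0, -0.007],
    [0, 0, -0.014],
    [0, 0, -0.014],
    [0, 0, -0.014]
  ],
  "spin": [0, 0, 0, 0],
  "hand": [0, 0, 0, 0]
}}

```text
time_s: 8.9
eef_pos: [0.4977, 0.0091, 0.0715]
tool_rot: [0.086, 0.702, -0.702, -0.086]
force: [-0.4, -0.5, -2.0]
opening: 0.0197
```

```bash
python3 -c "
from h import *
for i in range(2):
    eyes.grab_frame('top'); o=env.observe(); print(o['force'],o['torque'],o['eef_pos'])"
```

```text
[-0.19775221 -0.47862556 -1.32415618] [0.0760883  0.10572435 0.01539748] [0.49773871 0.00905985 0.07150914]
[ 0.08856917  0.35685296 -0.66060479] [0.03295397 0.05416009 0.00620382] [0.49775644 0.00906261 0.07155171]
```

Request:
{"fn": "send_rows", "kwargs": {
  "offset": [
    [0, 0, -0.007],
    [0, 0, -0.014],
    [0, 0, -0.014],
    [0, 0, -0.014]
  ],
  "spin": [0, 0, 0, 0],
  "hand": [0, 0, 0, 0]
}}

```text
time_s: 9.4
eef_pos: [0.4977, 0.0091, 0.0697]
tool_rot: [-0.086, -0.702, 0.702, 0.085]
force: [-2.1, 0.6, 3.6]
opening: 0.0194
```

```bash
python3 -c "
from h import *
for i in range(2):
    eyes.grab_frame('top'); o=env.observe(); print(o['force'],o['torque'],o['eef_pos'])"
```

```text
[-2.09261164  0.01371667  5.31973718] [ 0.02534207 -0.03725412  0.00911161] [0.49770455 0.00912959 0.06972387]
[-2.22815444  0.63668562  3.98172607] [ 0.02227368 -0.11168822 -0.01724062] [0.49769515 0.00912824 0.06968825]
```

Request:
{"fn": "send_rows", "kwargs": {
  "offset": [
    [0, 0, 0.005],
    [0.02, -0.005, 0.005],
    [0.04, -0.01, 0.005],
    [0.065, -0.016, 0.005],
    [0.065, -0.016, 0.005]
  ],
  "spin": [0, 0, 0, 0, 0],
  "hand": [0, 0, 0, 0, 0]
}}

```text
time_s: 10.0
eef_pos: [0.5086, 0.0064, 0.0702]
tool_rot: [-0.086, -0.702, 0.702, 0.085]
force: [-1.2, 0.6, 2.0]
opening: 0.0198
```

Request:
{"fn": "send_rows", "kwargs": {
  "offset": [
    [0.02, -0.005, 0],
    [0.04, -0.01, 0],
    [0.065, -0.016, 0],
    [0.065, -0.016, 0]
  ],
  "spin": [0, 0, 0, 0],
  "hand": [0, 0, 0, 0]
}}

```text
time_s: 10.4
eef_pos: [0.5185, 0.0039, 0.0702]
tool_rot: [-0.086, -0.702, 0.702, 0.085]
force: [-0.9, 0.6, 1.1]
opening: 0.0198
```

```bash
python3 -c "
from h import *
for i in range(2):
    eyes.grab_frame('top'); o=env.observe(); print(o['force'],o['torque'],o['eef_pos'])"
```

```text
[-1.21767166  1.35431212  2.66879482] [ 0.04775317 -0.07905053  0.00599997] [0.51844559 0.00395002 0.0702014 ]
[-0.50241555  0.11962451  0.94990256] [ 0.03115497 -0.04065774  0.05244976] [0.51845666 0.00394942 0.07022733]
```

Request:
{"fn": "send_rows", "kwargs": {
  "offset": [
    [0.02, -0.005, 0],
    [0.04, -0.01, 0],
    [0.04, -0.01, 0]
  ],
  "spin": [0, 0, 0],
  "hand": [0, 0, 0]
}}

```text
time_s: 10.8
eef_pos: [0.5231, 0.0028, 0.0703]
tool_rot: [0.085, 0.702, -0.702, -0.086]
force: [-2.8, 2.0, 3.5]
opening: 0.0194
```

Request:
{"fn": "send_rows", "kwargs": {
  "offset": [
    [0.02, -0.005, 0],
    [0.04, -0.01, 0],
    [0.04, -0.01, 0]
  ],
  "spin": [0, 0, 0],
  "hand": [0, 0, 0]
}}

```text
time_s: 11.1
eef_pos: [0.5291, 0.0013, 0.0703]
tool_rot: [0.085, 0.702, -0.702, -0.086]
force: [-3.7, 0.5, 4.7]
opening: 0.0197
```

```bash
python3 -c "
from h import *
for i in range(2):
    eyes.grab_frame('top'); o=env.observe(); print(o['force'],o['torque'],o['eef_pos'])"
```

```text
[-4.13495041  0.19033758  5.56156099] [ 0.07960985  0.20825162 -0.03876664] [0.52905907 0.00133331 0.07030501]
[-2.79323019  0.72835053  3.64361787] [0.08082627 0.14311303 0.05423258] [0.52908691 0.00133259 0.07028704]
```

Request:
{"fn": "send_rows", "kwargs": {
  "offset": [
    [0, 0, 0.004],
    [0.02, -0.005, 0.004],
    [0.04, -0.01, 0.004],
    [0.04, -0.01, 0.004]
  ],
  "spin": [0, 0, 0, 0],
  "hand": [0, 0, 0, 0]
}}

```text
time_s: 11.6
eef_pos: [0.5367, -0.0007, 0.0707]
tool_rot: [-0.086, -0.702, 0.702, 0.085]
force: [0.9, -0.0, -0.6]
opening: 0.0196
```

```bash
python3 -c "
from h import *
for i in range(3):
    eyes.grab_frame('top'); o=env.observe(); print(o['force'],o['torque'],o['eef_pos'])"
```

```text
[-0.02037253 -0.53277074 -0.60998049] [-0.02248455 -0.0389888  -0.00179055] [ 0.53663623 -0.000649    0.07067379]
[ 0.18783454 -0.84635827  0.00842627] [-0.00551042 -0.10178054 -0.01302655] [ 0.53642793 -0.00058841  0.07067226]
[ 0.53635539  0.62439221 -0.47491593] [ 0.01042636 -0.08756482 -0.02605925] [ 0.53620751 -0.0005496   0.07071289]
```

Request:
{"fn": "send_rows", "kwargs": {
  "offset": [
    [0.02, -0.005, 0.001],
    [0.04, -0.01, 0.002]
  ],
  "spin": [0, 0],
  "hand": [0, 0]
}}

```text
time_s: 11.95
eef_pos: [0.5409, -0.0016, 0.071]
tool_rot: [0.085, 0.702, -0.702, -0.086]
force: [-0.2, 0.2, -1.6]
opening: 0.0199
```

Request:
{"fn": "send_rows", "kwargs": {
  "offset": [
    [0.02, -0.005, 0]
  ],
  "spin": [0],
  "hand": [0]
}}

```text
time_s: 12.05
eef_pos: [0.5447, -0.0026, 0.071]
tool_rot: [-0.086, -0.702, 0.702, 0.085]
force: [-0.0, 0.6, -1.5]
opening: 0.0196
```

Request:
{"fn": "send_rows", "kwargs": {
  "offset": [
    [0, 0, 0.003],
    [0, 0, 0.006],
    [0, 0, 0.006]
  ],
  "spin": [0, 0, 0],
  "hand": [0, 0, 0]
}}

```text
time_s: 12.35
eef_pos: [0.5442, -0.0025, 0.0719]
tool_rot: [0.086, 0.702, -0.702, -0.086]
force: [-0.2, 0.0, -1.0]
opening: 0.0198
```

```bash
python3 -c "
from h import *
for i in range(3):
    eyes.grab_frame('top'); o=env.observe(); print(o['force'],o['torque'],o['eef_pos'])"
```

```text
[ 0.15787285 -0.07786103 -1.12788935] [0.07403395 0.1064686  0.0012204 ] [ 0.54413473 -0.00244645  0.07193874]
[-0.19652965 -0.46226069 -1.33102862] [0.08854066 0.08322739 0.02647363] [ 0.54409991 -0.00242628  0.07194804]
[-0.86063224 -0.24678503 -0.37429096] [ 0.0611689   0.03900211 -0.0070936 ] [ 0.54409526 -0.00243428  0.07194787]
```

Request:
{"fn": "send_rows", "kwargs": {
  "offset": [
    [-0.1, 0.025, 0],
    [-0.25, 0.061, 0],
    [-0.45, 0.11, 0],
    [-0.65, 0.16, 0],
    [-0.65, 0.16, 0.2]
  ],
  "spin": [0, 0, 0, 0, 0],
  "hand": [0, 0, 0, 0, 0]
}}

```text
time_s: 13.0
eef_pos: [0.4376, 0.0236, 0.0995]
tool_rot: [0.079, 0.702, -0.701, -0.092]
force: [-0.7, -0.1, -0.8]
opening: 0.0199
```

Request:
{"fn": "send_rows", "kwargs": {
  "offset": [
    [0, 0.3, 0],
    [0, 0.6, 0],
    [0, 0.9, 0],
    [0, 1, 0],
    [0, 1, 0]
  ],
  "spin": [0, 0, 0.09, 0.18, 0.2],
  "hand": [0, 0, 0, 0, 0]
}}

```text
time_s: 13.5
eef_pos: [0.4466, 0.174, 0.1022]
tool_rot: [-0.027, 0.707, -0.706, 0.028]
force: [0.2, -0.2, -0.8]
opening: 0.0197
```

Request:
{"fn": "send_rows", "kwargs": {
  "offset": [
    [0.15, 0.3, 0],
    [0.28, 0.6, -0.1],
    [0.28, 0.65, -0.3],
    [0.28, 0.65, -0.3],
    [0.28, 0.65, -0.3]
  ],
  "spin": [0.083, 0.083, 0.083, 0.083, 0.083],
  "hand": [0, 0, 0, 0, 0]
}}

```text
time_s: 14.0
eef_pos: [0.4873, 0.2686, 0.0564]
tool_rot: [0.073, -0.703, 0.704, -0.07]
force: [-0.6, -0.6, -1.9]
opening: 0.02
```

Request:
{"fn": "send_rows", "kwargs": {
  "offset": [
    [0, 0, -0.08],
    [0, 0, -0.14],
    [0, 0, -0.17],
    [0, 0, -0.174],
    [0, 0, -0.174]
  ],
  "spin": [0, 0, 0, 0, 0],
  "hand": [0, 0, 0, 0, 0]
}}

```text
time_s: 14.5
eef_pos: [0.4888, 0.2687, 0.0309]
tool_rot: [0.071, -0.704, 0.704, -0.071]
force: [0.3, 0.0, -2.0]
opening: 0.0196
```

Request:
{"fn": "send_rows", "kwargs": {
  "offset": [
    [0, 0, 0],
    [0, 0, 0],
    [0, 0, 0],
    [0, 0, 0],
    [0, 0, 0]
  ],
  "spin": [0, 0, 0, 0, 0],
  "hand": [0.5, 0.7, 0.7, 0.7, 0.7]
}}

```text
time_s: 15.0
eef_pos: [0.4888, 0.2691, 0.031]
tool_rot: [-0.071, 0.704, -0.703, 0.071]
force: [-0.4, -0.1, -0.1]
opening: 0.0513
```

Request:
{"fn": "send_rows", "kwargs": {
  "offset": [
    [0, 0, 0.15],
    [0, 0, 0.4],
    [0, 0, 0.7],
    [0, -0.3, 1],
    [0, -0.6, 1]
  ],
  "spin": [0, 0, 0, 0, 0],
  "hand": [0.7, 0.7, 0.7, 1, 1]
}}

```text
time_s: 15.5
eef_pos: [0.4916, 0.1857, 0.1842]
tool_rot: [-0.069, 0.704, -0.703, 0.077]
force: [1.9, -0.1, -0.3]
opening: 0.07
```

Request:
{"fn": "send_rows", "kwargs": {
  "offset": [
    [0, -0.3, 0.3],
    [0, -0.6, 0.3],
    [0, -1, 0.3],
    [0, -1, 0.3]
  ],
  "spin": [0, 0, 0, 0],
  "hand": [1, 1, 1, 1]
}}

```text
time_s: 15.9
eef_pos: [0.4891, 0.0305, 0.2259]
tool_rot: [0.069, -0.703, 0.704, -0.071]
force: [0.4, 0.2, -0.4]
opening: 0.0864
```

Request:
{"fn": "send_rows", "kwargs": {
  "offset": [
    [0.1, -0.3, 0],
    [0.2, -0.6, 0],
    [0.2, -0.95, 0],
    [0.2, -0.95, 0]
  ],
  "spin": [-0.08, -0.148, -0.148, -0.148],
  "hand": [1, 1, 1, 1]
}}

```text
time_s: 16.3
eef_pos: [0.52, -0.114, 0.2252]
tool_rot: [-0.014, -0.706, 0.708, 0.012]
force: [-0.3, 0.4, -0.7]
opening: 0.0872
```

Request:
{"fn": "send_rows", "kwargs": {
  "offset": [
    [0, -0.3, 0],
    [0, -0.6, -0.1],
    [0, -0.965, -0.4],
    [0, -0.965, -0.7],
    [0, -0.965, -0.7]
  ],
  "spin": [0, 0, 0, 0, 0],
  "hand": [1, 1, 1, 1, 1]
}}

```text
time_s: 16.8
eef_pos: [0.5156, -0.252, 0.1154]
tool_rot: [0.009, 0.709, -0.705, -0.015]
force: [-1.9, 0.8, 0.2]
opening: 0.0871
```

```bash
python3 - <<'E'
from h import *
a=cv2.cvtColor(eyes.grab_frame("top")["pixels"],cv2.COLOR_RGB2BGR)[110:210,150:200]
b=cv2.cvtColor(eyes.grab_frame("scene")["pixels"],cv2.COLOR_RGB2BGR)[140:240,130:210]
print(proj(eyes.grab_frame("scene"),[.519,-.258,.05]),env.observe()["time_s"])
cv2.imwrite("pics/t2.png",cv2.resize(np.hstack([a,b]),None,fx=6,fy=6,interpolation=cv2.INTER_CUBIC))
E
```

```text
[177.91332829 196.95408151] 16.95
```

View pics/t2.png

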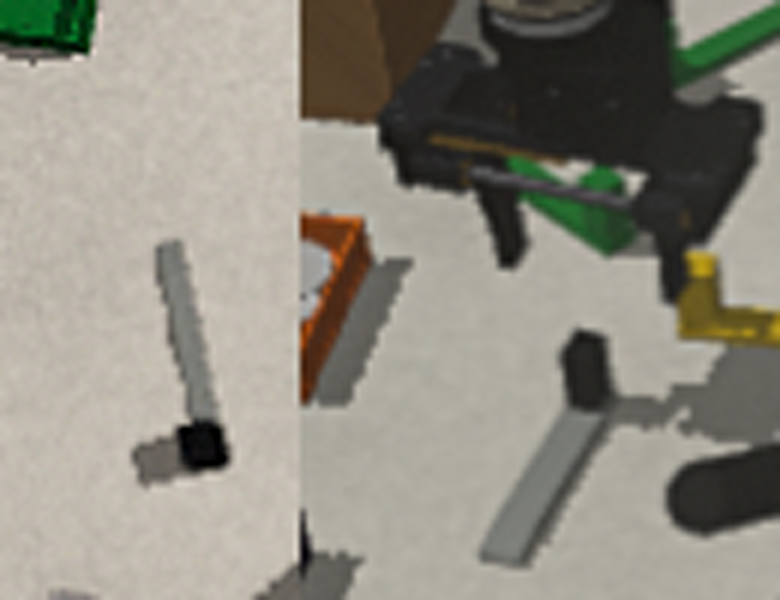

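Request:
{"fn": "send_rows", "kwargs": {
  "offset": [
    [0, 0, -0.3],
    [0, 0, -0.5],
    [0, 0, -0.61],
    [0, 0, -0.61],
    [0, 0, -0.61]
  ],
  "spin": [0, 0, 0, 0, 0],
  "hand": [1, 1, 0.5, 0.2, 0]
}}

```text
time_s: 17.45
eef_pos: [0.5203, -0.2525, 0.0305]
tool_rot: [-0.011, -0.706, 0.708, 0.009]
force: [-0.1, -0.4, 1.0]
opening: 0.0704
```

Request:
{"fn": "send_rows", "kwargs": {
  "offset": [
    [0, 0, 0],
    [0, 0, 0],
    [0, 0, 0],
    [0, 0, 0],
    [0, 0, 0]
  ],
  "spin": [0, 0, 0, 0, 0],
  "hand": [0, 0, 0, 0, 0]
}}

```text
time_s: 17.95
eef_pos: [0.519, -0.2533, 0.0288]
tool_rot: [-0.011, -0.707, 0.707, 0.011]
force: [-0.9, -2.3, 1.4]
opening: 0.031
```

Request:
{"fn": "send_rows", "kwargs": {
  "offset": [
    [0, 0, 0],
    [0, 0, 0],
    [0, 0, 0],
    [0, 0, 0],
    [0, 0, 0]
  ],
  "spin": [0, 0, 0, 0, 0],
  "hand": [0, 0, 0, 0, 0]
}}

```text
time_s: 18.45
eef_pos: [0.519, -0.2533, 0.0286]
tool_rot: [-0.011, -0.707, 0.707, 0.011]
force: [-0.7, -2.3, 3.2]
opening: 0.02
```

Request:
{"fn": "send_rows", "kwargs": {
  "offset": [
    [0, 0, 0.1],
    [0, 0, 0.3],
    [0, 0, 0.5],
    [0, 0, 0.5],
    [0, 0, 0.5]
  ],
  "spin": [0, 0, 0, 0, 0],
  "hand": [0, 0, 0, 0, 0]
}}

```text
time_s: 18.95
eef_pos: [0.5186, -0.2523, 0.1042]
tool_rot: [0.011, 0.707, -0.707, -0.011]
force: [-0.2, 0.1, -2.1]
opening: 0.0201
```

Request:
{"fn": "send_rows", "kwargs": {
  "offset": [
    [-0.25, 0.1, 0],
    [-0.447, 0.35, 0],
    [-0.447, 0.65, 0],
    [-0.447, 0.9, 0],
    [-0.447, 0.9, 0]
  ],
  "spin": [0, 0, -0.08, -0.133, -0.133],
  "hand": [0, 0, 0, 0, 0]
}}

```text
time_s: 19.45
eef_pos: [0.4476, -0.1123, 0.1021]
tool_rot: [0.08, 0.704, -0.701, -0.086]
force: [-0.7, -0.6, -1.0]
opening: 0.0202
```

Request:
{"fn": "send_rows", "kwargs": {
  "offset": [
    [0, 0.3, 0],
    [0, 0.6, 0],
    [0, 0.91, 0],
    [0, 0.91, 0],
    [0, 0.91, 0]
  ],
  "spin": [0, 0, 0, 0, 0],
  "hand": [0, 0, 0, 0, 0]
}}

```text
time_s: 19.95
eef_pos: [0.4514, 0.0194, 0.1028]
tool_rot: [-0.083, -0.702, 0.702, 0.084]
force: [-0.0, 0.1, -2.3]
opening: 0.0199
```

```bash
python3 - <<'E'
from h import *
p=[eyes.grab_frame("top")["pixels"] for _ in range(2)]
im=cv2.cvtColor(np.mean(p,0).astype(np.uint8),cv2.COLOR_RGB2BGR)
a=cv2.resize(im[115:220,235:310],None,fx=5.7,fy=5.7,interpolation=cv2.INTER_CUBIC)
im=cv2.cvtColor(eyes.grab_frame("scene")["pixels"],cv2.COLOR_RGB2BGR)
b=cv2.resize(im[150:270,195:265],(349,598),interpolation=cv2.INTER_CUBIC)
cv2.imwrite("pics/held2.png",np.hstack([a[:598],b]))
o=env.observe();print(o["eef_pos"],o["force"],o["time_s"],R.from_quat(o["tool_rot"]).as_matrix()[:,2])
E
```

```text
[0.45213417 0.01735472 0.1031247 ] [-0.35505684 -1.25506642 -0.71336465] 20.1 [-2.38830236e-01 -9.71061326e-01  1.38339931e-04]
```

View pics/held2.png

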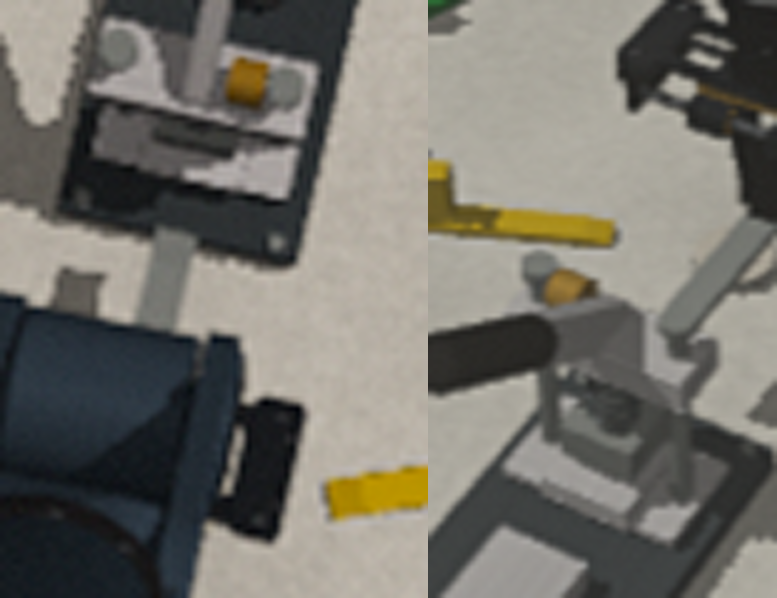

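Request:
{"fn": "send_rows", "kwargs": {
  "offset": [
    [0.1, -0.025, 0],
    [0.2, -0.05, 0],
    [0.3, -0.074, -0.07],
    [0.3, -0.074, -0.17],
    [0.3, -0.074, -0.2]
  ],
  "spin": [0, 0, 0, 0, 0],
  "hand": [0, 0, 0, 0, 0]
}}

```text
time_s: 20.6
eef_pos: [0.4965, 0.0058, 0.0722]
tool_rot: [0.085, 0.702, -0.702, -0.086]
force: [-0.5, -0.7, -1.4]
opening: 0.0196
```

Request:
{"fn": "send_rows", "kwargs": {
  "offset": [
    [0, 0, 0],
    [0, 0, -0.004],
    [0, 0, -0.008],
    [0, 0, -0.008]
  ],
  "spin": [0, 0, 0, 0],
  "hand": [0, 0, 0, 0]
}}

```text
time_s: 21.0
eef_pos: [0.4968, 0.0075, 0.0727]
tool_rot: [-0.085, -0.702, 0.702, 0.084]
force: [0.9, 0.4, -1.3]
opening: 0.0194
```

```bash
cat > s.py <<'E'
from h import *
F=[]
for i in range(3):
    eyes.grab_frame('top'); o=env.observe(); F.append(np.r_[o['force'],o['torque']])
F=np.mean(F,0);c,s=np.cos(-.24),np.sin(-.24);d=o['eef_pos']-[.648,-.029,0]
print('f',F.round(2),'along press x',round(c*F[0]+s*F[1],2),'pos',o['eef_pos'].round(4),'tip x,y',round(c*d[0]+s*d[1]+.125,4),round(-s*d[0]+c*d[1],4),o['time_s'])
E
python3 s.py
```

```text
f [-0.63  0.1  -1.58  0.09  0.07  0.  ] along press x -0.63 pos [0.4969 0.0077 0.0726] tip x,y -0.0305 -0.0003 21.15
```

Request:
{"fn": "send_rows", "kwargs": {
  "offset": [
    [0, 0, -0.005],
    [0, 0, -0.01],
    [0, 0, -0.01]
  ],
  "spin": [0, 0, 0],
  "hand": [0, 0, 0]
}}

```text
time_s: 21.45
eef_pos: [0.4966, 0.0076, 0.0706]
tool_rot: [0.084, 0.702, -0.702, -0.085]
force: [0.4, 0.6, -1.9]
opening: 0.0194
```

```bash
python3 s.py
```

```text
f [ 0.62 -0.06 -1.45  0.08  0.11  0.01] along press x 0.61 pos [0.4967 0.0076 0.0707] tip x,y -0.0307 -0.0004 21.6
```

Request:
{"fn": "send_rows", "kwargs": {
  "offset": [
    [0, 0, -0.004],
    [0, 0, -0.007],
    [0, 0, -0.007]
  ],
  "spin": [0, 0, 0],
  "hand": [0, 0, 0]
}}

```text
time_s: 21.9
eef_pos: [0.4967, 0.0075, 0.0697]
tool_rot: [-0.085, -0.702, 0.702, 0.084]
force: [-0.1, 1.2, -0.9]
opening: 0.02
```

```bash
python3 s.py
```

```text
f [-0.42 -0.12 -0.81  0.1   0.07 -0.02] along press x -0.38 pos [0.4967 0.0076 0.0698] tip x,y -0.0307 -0.0005 22.05
```

Request:
{"fn": "send_rows", "kwargs": {
  "offset": [
    [0.03, -0.0075, 0],
    [0.06, -0.015, 0],
    [0.09, -0.022, 0],
    [0.117, -0.029, 0],
    [0.117, -0.029, 0]
  ],
  "spin": [0, 0, 0, 0, 0],
  "hand": [0, 0, 0, 0, 0]
}}

```text
time_s: 22.55
eef_pos: [0.5156, 0.0028, 0.0697]
tool_rot: [-0.085, -0.702, 0.702, 0.084]
force: [0.7, 0.1, -1.9]
opening: 0.0198
```

```bash
python3 s.py
```

```text
f [ 0.25 -0.35 -0.59  0.01 -0.06 -0.01] along press x 0.32 pos [0.5147 0.0031 0.0697] tip x,y -0.0121 -0.0005 22.7
```

Request:
{"fn": "send_rows", "kwargs": {
  "offset": [
    [0.02, -0.005, 0],
    [0.04, -0.01, 0],
    [0.04, -0.01, 0]
  ],
  "spin": [0, 0, 0],
  "hand": [0, 0, 0]
}}

```text
time_s: 23.0
eef_pos: [0.5193, 0.002, 0.0697]
tool_rot: [0.084, 0.702, -0.702, -0.085]
force: [-3.9, 0.5, 3.8]
opening: 0.0195
```

```bash
python3 s.py
```

```text
f [-3.77  1.43  3.36  0.13  0.44 -0.01] along press x -4.0 pos [0.5193 0.002  0.0697] tip x,y -0.0074 -0.0005 23.15
```

Request:
{"fn": "send_rows", "kwargs": {
  "offset": [
    [0.01, -0.0025, 0.002],
    [0.02, -0.005, 0.002],
    [0.02, -0.005, 0.002]
  ],
  "spin": [0, 0, 0],
  "hand": [0, 0, 0]
}}

```text
time_s: 23.45
eef_pos: [0.5196, 0.0018, 0.0698]
tool_rot: [0.082, 0.702, -0.702, -0.087]
force: [-8.9, 1.0, 7.4]
opening: 0.0196
```

```bash
python3 s.py
```

```text
f [-9.    1.31  6.37  0.14  1.04 -0.14] along press x -9.06 pos [0.5196 0.0018 0.0698] tip x,y -0.007 -0.0006 23.6
```

Request:
{"fn": "send_rows", "kwargs": {
  "offset": [
    [-0.015, 0.0037, 0.002],
    [-0.015, 0.0037, 0.004],
    [-0.015, 0.0037, 0.005],
    [-0.015, 0.0037, 0.005]
  ],
  "spin": [0, 0, 0, 0],
  "hand": [0, 0, 0, 0]
}}

```text
time_s: 24.0
eef_pos: [0.5198, 0.0017, 0.0702]
tool_rot: [0.083, 0.702, -0.702, -0.086]
force: [-5.0, 0.5, -1.6]
opening: 0.0197
```

```bash
python3 s.py
```

```text
f [-4.9   0.37 -1.92  0.17  1.02 -0.11] along press x -4.85 pos [0.5202 0.0017 0.0703] tip x,y -0.0065 -0.0006 24.15
```

Request:
{"fn": "send_rows", "kwargs": {
  "offset": [
    [0.01, -0.0025, 0],
    [0.02, -0.005, 0],
    [0.03, -0.0075, 0],
    [0.03, -0.0075, 0]
  ],
  "spin": [0, 0, 0, 0],
  "hand": [0, 0, 0, 0]
}}

```text
time_s: 24.55
eef_pos: [0.5268, 0.0001, 0.0707]
tool_rot: [-0.085, -0.702, 0.702, 0.084]
force: [-0.9, 0.8, -5.2]
opening: 0.0196
```

```bash
python3 s.py
```

```text
f [-0.56  0.52 -4.94  0.2   0.54  0.02] along press x -0.67 pos [5.267e-01 1.000e-04 7.090e-02] tip x,y 0.0003 -0.0005 24.7
```

Request:
{"fn": "send_rows", "kwargs": {
  "offset": [
    [0.015, -0.0037, -0.001],
    [0.03, -0.0075, -0.002],
    [0.045, -0.011, -0.002]
  ],
  "spin": [0, 0, 0],
  "hand": [0, 0, 0]
}}

```text
time_s: 25.0
eef_pos: [0.532, -0.0012, 0.0704]
tool_rot: [0.084, 0.702, -0.702, -0.085]
force: [-2.7, 0.2, -4.6]
opening: 0.0194
```

```bash
python3 s.py
```

```text
f [-1.53  0.52 -4.49  0.2   0.71 -0.01] along press x -1.61 pos [ 0.5328 -0.0014  0.0705] tip x,y 0.0065 -0.0006 25.15
```

Request:
{"fn": "send_rows", "kwargs": {
  "offset": [
    [0.015, -0.0037, -0.001],
    [0.03, -0.0075, -0.002],
    [0.045, -0.011, -0.002]
  ],
  "spin": [0, 0, 0],
  "hand": [0, 0, 0]
}}

```text
time_s: 25.45
eef_pos: [0.5388, -0.0028, 0.0702]
tool_rot: [0.084, 0.702, -0.702, -0.085]
force: [-3.4, 0.1, -3.0]
opening: 0.0198
```

```bash
python3 s.py
```

```text
f [-1.52  0.32 -4.44  0.23  0.73 -0.01] along press x -1.55 pos [ 0.5397 -0.0031  0.0702] tip x,y 0.0136 -0.0006 25.6
```

Request:
{"fn": "send_rows", "kwargs": {
  "offset": [
    [0.015, -0.0037, 0],
    [0.03, -0.0075, 0]
  ],
  "spin": [0, 0],
  "hand": [0, 0]
}}

```text
time_s: 25.8
eef_pos: [0.543, -0.0039, 0.0702]
tool_rot: [0.084, 0.702, -0.702, -0.085]
force: [-2.8, 1.7, -3.6]
opening: 0.0198
```

```bash
python3 s.py
```

```text
f [-0.86  0.53 -4.72  0.23  0.76 -0.02] along press x -0.96 pos [ 0.5442 -0.0042  0.0702] tip x,y 0.0183 -0.0006 25.95
```

Request:
{"fn": "send_rows", "kwargs": {
  "offset": [
    [0, 0, -0.002],
    [0, 0, -0.004],
    [0, 0, -0.004]
  ],
  "spin": [0, 0, 0],
  "hand": [0, 0, 0]
}}

```text
time_s: 26.25
eef_pos: [0.5442, -0.0042, 0.0699]
tool_rot: [-0.085, -0.702, 0.702, 0.084]
force: [-1.5, 0.2, -1.0]
opening: 0.0196
```

```bash
python3 s.py
```

```text
f [-1.51  0.44 -0.49  0.15  0.51 -0.  ] along press x -1.57 pos [ 0.5442 -0.0042  0.0699] tip x,y 0.0183 -0.0006 26.4
```

Request:
{"fn": "send_rows", "kwargs": {
  "offset": [
    [0.013, -0.003, 0],
    [0.026, -0.0065, 0]
  ],
  "spin": [0, 0],
  "hand": [0, 0]
}}

```text
time_s: 26.6
eef_pos: [0.5443, -0.0042, 0.0699]
tool_rot: [0.082, 0.702, -0.702, -0.087]
force: [-11.7, 2.2, 9.7]
opening: 0.0198
```

```bash
python3 s.py
```

```text
f [-9.38  1.99  7.85  0.25  1.28 -0.03] along press x -9.58 pos [ 0.5443 -0.0042  0.07  ] tip x,y 0.0184 -0.0006 26.75
```

Request:
{"fn": "send_rows", "kwargs": {
  "offset": [
    [-0.012, 0.003, 0.001],
    [-0.022, 0.0055, 0.0015],
    [-0.022, 0.0055, 0.0015]
  ],
  "spin": [0, 0, 0],
  "hand": [0, 0, 0]
}}

```text
time_s: 27.05
eef_pos: [0.5442, -0.0042, 0.0699]
tool_rot: [-0.085, -0.702, 0.702, 0.084]
force: [-2.9, 1.1, 1.6]
opening: 0.0196
```

```bash
python3 s.py
```

```text
f [-3.54  1.06  1.08  0.18  0.61 -0.01] along press x -3.69 pos [ 0.5442 -0.0042  0.0698] tip x,y 0.0183 -0.0006 27.2
```

Request:
{"fn": "send_rows", "kwargs": {
  "offset": [
    [-0.01, 0.0025, 0],
    [-0.01, 0.0025, 0],
    [-0.01, 0.0025, 0]
  ],
  "spin": [0, 0, 0],
  "hand": [0, 0, 0]
}}

```text
time_s: 27.5
eef_pos: [0.5441, -0.0042, 0.0698]
tool_rot: [-0.086, -0.702, 0.702, 0.083]
force: [1.5, -0.0, -2.8]
opening: 0.0196
```

Request:
{"fn": "send_rows", "kwargs": {
  "offset": [
    [0, 0, 0],
    [0, 0, 0],
    [0, 0, 0],
    [0, 0, 0],
    [0, 0, 0]
  ],
  "spin": [0, 0, 0, 0, 0],
  "hand": [0.3, 0.4, 0.5, 0.6, 0.6]
}}

```text
time_s: 28.0
eef_pos: [0.5427, -0.0038, 0.0699]
tool_rot: [0.085, 0.702, -0.702, -0.084]
force: [0.6, -0.0, 0.4]
opening: 0.0483
```

Request:
{"fn": "send_rows", "kwargs": {
  "offset": [
    [0, 0, 0.05],
    [0, 0, 0.2],
    [0, 0, 0.4],
    [0, 0, 0.7],
    [-0.1, 0, 1]
  ],
  "spin": [0, 0, 0, 0, 0],
  "hand": [0.6, 0.6, 0.6, 0.6, 0.6]
}}

```text
time_s: 28.5
eef_pos: [0.529, -0.0041, 0.2217]
tool_rot: [-0.085, -0.702, 0.702, 0.084]
force: [1.0, -0.1, 1.0]
opening: 0.0523
```

Request:
{"fn": "send_rows", "kwargs": {
  "offset": [
    [-0.2, 0.2, 0],
    [-0.4, 0.5, 0],
    [-0.5, 0.8, 0],
    [-0.5, 1, 0],
    [-0.5, 1, 0]
  ],
  "spin": [0, 0, 0, 0, 0],
  "hand": [0.6, 0.6, 0.6, 0.6, 0.6]
}}

```text
time_s: 29.0
eef_pos: [0.4516, 0.1493, 0.2206]
tool_rot: [0.083, 0.703, -0.702, -0.082]
force: [-0.5, -0.5, -0.2]
opening: 0.0523
```

Request:
{"fn": "send_rows", "kwargs": {
  "offset": [
    [0, 0.3, 0],
    [0, 0.6, 0],
    [0, 1, 0],
    [0, 1, 0],
    [0, 1, 0]
  ],
  "spin": [0, 0, 0, 0, 0],
  "hand": [0.6, 0.6, 0.6, 0.6, 0.6]
}}

```text
time_s: 29.5
eef_pos: [0.4527, 0.297, 0.2199]
tool_rot: [-0.084, -0.702, 0.702, 0.083]
force: [-0.2, -0.2, -0.4]
opening: 0.0522
```

```bash
python3 - <<'E'
from h import *
im=cv2.cvtColor(eyes.grab_frame("top")["pixels"],cv2.COLOR_RGB2BGR)
a=cv2.resize(im[95:200,225:310],(486,600),interpolation=cv2.INTER_CUBIC)
im=cv2.cvtColor(eyes.grab_frame("scene")["pixels"],cv2.COLOR_RGB2BGR)
b=cv2.resize(im[165:270,205:260],(314,600),interpolation=cv2.INTER_CUBIC)
cv2.imwrite("pics/end.png",np.hstack([a,b]))
E
```

```text
(no output)
```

View pics/end.png

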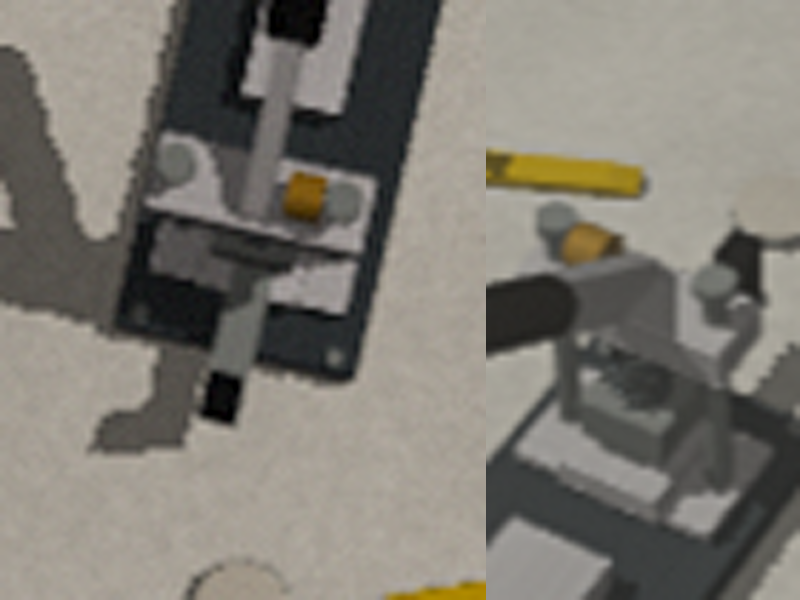

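```bash
python3 - <<'E'
from h import *
f=eyes.grab_frame("top");g=eyes.grab_frame("scene");c,s=np.cos(-.24),np.sin(-.24)
for tilt in(0,.1):
  for a,b in((.012,.01),(.012,-.01),(-.012,-.01),(-.012,.01)):
    # tilt about die front edge (69 mm ahead of origin): handle droops
    x=a-.069;z=.05; X=x*np.cos(tilt)-z*np.sin(tilt)+.069; Z=.041+x*np.sin(tilt)+z*np.cos(tilt)
    P=[.5441+c*X-s*b,-.0042+s*X+c*b,Z]
    u=proj(f,P);v=proj(g,P)
    print(tilt,((u-[225,95]+.5)*5.716-.5).round(0),((v-[205,165]+.5)*5.714-.5+[486,0]).round(0))
print(env.observe()["time_s"])
E
```

```text
0 [208. 374.] [746. 263.]
0 [242. 382.] [714. 251.]
0 [233. 423.] [736. 224.]
0 [199. 415.] [767. 236.]
0.1 [207. 383.] [750. 266.]
0.1 [241. 391.] [718. 253.]
0.1 [231. 432.] [740. 230.]
0.1 [197. 424.] [771. 242.]
29.7
```

```bash
python3 -c "
from workcell import env
o=env.observe();print(o['force'],o['time_s'],env.close_job())"
```

```text
the job is handed in; nothing more can be done
[ 0.60052732 -0.51588315  0.67914965] 29.7 None
```

The thick (8 mm) blade fits. It is in the gap and the job is handed in at 29.7 s.

- **Thin blade:** I felt the die top at about 41 mm. The thin blade then slid in and moved freely: about 0 N push, and it could be lifted about 0.9 mm. It is too loose, so I put it back flat where it had lain. A picture soon afterwards showed it lying there.
- **Thick blade:** I slid it in squarely to a tip about 18 mm past the ram's middle, within about 1 mm of the centre line. I then let it go and moved the arm clear.
- **Last checks:** The final picture shows the handle upright where a flat blade should have it (no visible tilt). The highest push I read was about 12 N, well under the 20 N limit.

Three points are less certain:
- **Drag:** It depended on the handle height. It read only 1 to 3 N while the gripper carried the ram's load. Once the blade was set down, it held against about 10 to 12 N without moving further.
- **Nip:** I could not see the ram's lift directly. I inferred it from that drag and from the roughly 3.4 N ram load I felt.
- **Bystanders:** I made no separate final check of them. The tool met no unexpected force on the way.

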